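Unlock the gauge case with its key

TASK

Take the key from its stand and push it gently and fully home in the lock of the steel gauge case, feeling for the angle of the keyway, which cannot be measured. Then turn the key clockwise until the hidden bolt lets go and the lid springs up, and leave the key in the lock, fully home. Do not force the lock, and leave the other things on the bench where they are.

Things in the scene. Friction and masses are not known exactly. Their poses are not given: they have to be found in the camera images.
- key: Plain steel key, 82 mm long, about 90 g, upright in the stand, tip down. Origin: middle of the tip; z up the key. Flat blade from z = 0 to 28 mm, 28 mm wide along key x, 5 mm thick along y (the first 5 mm are a lead-in, 26 x 3.4 mm); shoulder 40 x 20 mm from 28 to 32 mm; round neck 10 mm thick to 46 mm; flat bow from 46 to 82 mm. A half turn about z makes no difference.
- key_bow (a point): Middle of the key's bow (the flat grip), 64 mm above the key's tip. The bow is 36 mm wide along key x, 9 mm thick along key y and 36 mm tall; axes as the key's.
- key_stand: Fixed aluminium block, 60 x 50 x 36 mm, with a slot 32 x 11 mm (long side along its x) in which the key stands, its shoulder on the block's top, so that its tip is 8 mm above the bench. Origin at the centre of its underside.
- case: Grey steel gauge case, fixed, 130 mm deep (x), 140 mm wide (y). Origin: centre of its underside; -x is its front, near the robot. At the front of its top is a ledge 50 mm deep, 64 mm high, with a bright lock plate 50 x 56 mm in its middle (top at 72 mm). Behind lies the lid, 80 mm deep, its top at 64 mm.
- lock_mouth (a point): Middle of the keyhole at the top of the lock plate, 40 mm in front of the case's origin, 72 mm above the bench; axes as the case's. The hole is vertical and round, 30.2 mm wide with a 4 mm chamfer, 12 mm through the plate. With the key fully home its shoulder rests on the plate and its tip is 28 mm below this point.
- barrel_face (a point): Middle of the lock barrel's face, 12.5 mm below lock_mouth; axes as the case's. The face has a keyway 30 x 7 mm, 18 mm deep. It starts with its long side anywhere from 0.55 rad anticlockwise to 0.65 rad clockwise of the case's x axis (seen from above); not measured. A key off by more than about 0.1 rad stops on this face or 5 mm below it; 40 N or more is too much.
- keyway_end (a point): On the hole's axis, 28 mm below lock_mouth: where the tip of the key is when fully home. The key then turns the barrel (up to 0.1 rad of play) against a friction of about 0.12 N m; it stays where it is left. The hidden bolt lets go at about 0.9 rad clockwise of the case's x axis; hard stops at 1.4 rad clockwise and 0.6 rad anticlockwise.
- lid (a joint): Hinge of the lid on the far edge of the case: 0 shut (held by the bolt, up to 0.03 of play), grows as the lid rises. When the bolt lets go a spring lifts it to its stop at 0.25 rad, its front edge then 20 mm higher.
- lid_edge (a point): Middle of the lid's front edge, on its top, 25 mm behind the keyhole's axis when shut.
- slug: Bystander: plain steel cylinder, 54 mm across, 50 mm high.
- taper_shank: Bystander: brownish tapered steel shank lying down, 85 x 131 x 24 mm.
- strap: Bystander: brownish clamp strap with two holes, 76 x 27 x 14 mm, at the right edge of the bench.
- pin: Bystander: plain round pin lying near the front edge, 60 mm long, 16 mm thick.
There are look-alikes about, which are no part of the job. Of the things like the key, leave any that is blue; of the rest the smaller one is meant.

How it is judged:
By the outcome, as a careful person would: the job done as asked, in the order asked, and still so for the second after the job is handed in, with the robot touching nothing.
It also fails if it takes over 67 s, if anything falls off the work surface, if the arm or the gripper's body presses on something with over 40 N, if the wrist force passes 120 N, or if a joint passes its speed limit or range.

ROBOT

A 6-joint arm with a two-finger parallel gripper is mounted at the origin on a cart in front of the work surface, level with it; the furniture and walls round the work are solid. World frame = base frame: x ahead of the robot, y to its left, z up, the work surface at z = 0. Lengths are in mm, angles in rad, forces in N, time in s.
With the tool pointing down it reaches from about 350 to 725 mm from the base axis. Payload 4.3 kg.
Tool frame: the origin (TCP) lies midway between the tips of the shut fingers; the grasp point (between the pads) lies behind it (pinch_z is the z of the grasp point in the tool frame, in mm); z points along the fingers, y is the direction in which the jaws open and shut (so a half turn about z gives the same grasp; the last joint's range is limited). The gripper opens to 85 mm and grips with 20 to 120 N. Pads are 22 mm wide; open, the fingers measure 114 mm over their backs; the gripper's body (76 mm by 85 mm) begins 54 mm behind the grasp point. The pads swing forward as they close: fully open they stand 13 mm farther back than shut.
Start: joints at [1.221, 0.377, 0.081, 1.274, 0, 1.46], TCP at [136.572, 558.583, 231.329] pointing down, gripper open.
Joint ranges: [-2.72, 2.72], [-0.84, 1.66], [-1.02, 1.22], [-1.77, 2.12], [-1.37, 1.28], [-3.14, 3.14]. Speed limits (rad/s): [2.57, 2.57, 3.14, 3.14, 3.14, 3.14].

INTERFACE

Orientations are given as a unit quaternion [w, x, y, z].
In Python, from bench import * gives the robot as it stands.
- The arm moves only by the tool move_arm, never from a script. Its argument "increments" is a list of rows, each a list of 3 entries, a list of its own where there are three numbers: the finger opening in m, from 0 to 0.0854, then the shift along the tool's x, y, z in m, then the turn about the tool's z in rad. In form: [[gripper, [tx, ty, tz], spin], ...]. A call has 1 to 10 rows; each row shifts and turns the commanded pose from where the row before left it, along the tool's axes as they then stand; what a row does not reach is not made up. A row lasts 1/10 s, in which the tool goes at most 50 mm and 8.59 degrees, less where a joint would pass 70% of its speed; a pose out of reach is approached as far as the arm can. A call with a gripper value outside its range is refused whole. The fingers move at their own pace and stop on an object; "newtons" is the grip in N (left out, the last holds). Time passes only in rows, so rows that do not move let the fingers close. It gives the time, the measured TCP pose, the force and the opening at its end, in the units of the state.
- state(): the state, without advancing time (a new reading comes with each control period).
- capture(name): name is "scene" or "top" or "wrist"; returns (picture, depth): 420x560x3 uint8, blue, green, red; 420x560 float32, mm along the optical axis (not along the pixel's ray), 0 where there is no reading.
- camera_model(name): a dict with "fovy" (degrees; the focal length in pixels is half the picture's height over the tangent of half this angle, whatever the lens; pixels are square), "cx", "cy" (the principal point, pixels), "T" (4x4, takes a point from camera to world coordinates). Camera axes: x right, y up, looking along -z (the intrinsics and any distortion apply to the point x, -y, -z); pixel columns grow to the right and rows downward; lengths in mm; the calibration is good to about 2 mm. A picture is of the moment at which its call begins: read the wrist's pose just before it. camera_model takes no time and is no camera call; for the wrist camera it gives the pose at the moment of the call.
- hand_in(): hands the job in, once; it reports no verdict.
Trained networks look in the newest picture that a camera, given by its name, has taken for a name from the list of things; names that differ only in an ending like _2 or _b are one class to them, and where a whole thing is asked for, a point or a joint stands for the part that bears it (a point fixed in the world has none). Each returns a list of dicts, best first, with "confidence" (0 to 1); they miss things now and then, are a little off and sometimes report something else, mostly with a low value. They report only what shows in the picture. A call takes as long as a camera call. They do not tell look-alikes from the thing itself.
- find_in(target, camera): "extent" ([centre column, centre row, width, height] as shares, 0 to 1, of the picture: columns of its width, rows of its height, round what is visible of it).
The state is a dict: "time": time; "joint_pos": joint angles; "dq": joint speeds; "tau": joint torques, N m; "tool_pos": TCP position; "ee_rot": TCP orientation; "force": force on the tool from outside, world axes, zero at the start; "wrist_torque": the same for the moment, N m; "grip_width": opening from 0.0 (shut) to 1.0 (fully open).
Only numpy, scipy, OpenCV 4.12 (cv2) and the standard library are available. Lean on these libraries where they do the work, as an engineer would, in place of code of your own. Each camera call takes 0.05 s, during which the arm holds its last target.

## Working session

There is one attempt and no reset: what is moved stays moved. The work goes in short steps, Python scripts to look and compute and a tool call to move; the robot and the scene stay as the last step left them, time stands still between calls to the robot, and variables do not carry over. Pictures are saved under pics/ and viewed, and the job is handed in when it is done.

Besides the shell and the picture viewer there is one more tool, called as name(argument=value, ...) on one line, values as JSON. move_arm: Moves the arm, as the interface text tells. Its arguments: {"type":"object","properties":{"increments":{"type":"array"},"newtons":{"type":"number"}},"required":["increments"]}

```bash
ls; mkdir -p pics
python3 - <<'E'
from bench import *
import cv2
s=state();print(s)
for c in ["scene","top","wrist"]:
    im,d=capture(c);cv2.imwrite(f"pics/{c}0.png",im);import numpy as np;np.save(f"pics/{c}0.npy",d)
    m=camera_model(c);print(c,m)
    if c!="wrist":
        for t in ["key","key_stand","case","lock_mouth","lid"]:
            try: print(t,find_in(t,c))
            except Exception as e: print(t,e)
print(state()["time"])
E
```

```text
pics
{'time': 0.0, 'joint_pos': array([1.22067612e+00, 3.78043933e-01, 7.96415823e-02, 1.27443270e+00,
       2.48872187e-05, 1.46051802e+00]), 'dq': array([ 0.00050147, -0.00192134,  0.00011618, -0.0002747 ,  0.00127274,
        0.0004805 ]), 'tau': array([-3.67744624e-04, -4.63608527e+01,  2.69873071e+01,  2.07961217e-02,
       -5.56014072e-05, -1.28814857e-06]), 'tool_pos': array([136.33663294, 557.92141078, 230.37789957]), 'ee_rot': array([-2.44704314e-04,  1.19633675e-01,  9.92817579e-01, -9.89631127e-04]), 'force': array([-0.61494594, -0.08775695, -0.22953127]), 'wrist_torque': array([-0.06833465, -0.05314845, -0.02903877]), 'grip_width': 0.9940979239778385}
scene {'fovy': 56.54316338261247, 'cx': 270.16161817979975, 'cy': 211.8850163097542, 'T': array([[ 8.46675431e-01,  3.09854963e-01, -4.32585964e-01,
         8.53391512e+01],
       [-5.32094360e-01,  4.99186314e-01, -6.83877633e-01,
        -6.42651418e+02],
       [ 4.03811393e-03,  8.09198941e-01,  5.87520866e-01,
         7.21776962e+02],
       [ 0.00000000e+00,  0.00000000e+00,  0.00000000e+00,
         1.00000000e+0
[... 1298 characters left out ...]
0.4313, 0.0252, 0.0502], 'confidence': 0.57}]
case [{'extent': [0.3778, 0.5869, 0.117, 0.1381], 'confidence': 0.61}]
lock_mouth [{'extent': [0.3844, 0.5867, 0.1123, 0.1505], 'confidence': 0.57}]
lid [{'extent': [0.3824, 0.5688, 0.1127, 0.071], 'confidence': 0.8}]
wrist {'fovy': 64.01942384850035, 'cx': 285.17281446340087, 'cy': 210.6227066263447, 'T': array([[ 2.37898661e-01, -9.34258887e-01, -2.65639905e-01,
         6.98102956e+01],
       [ 9.71289650e-01,  2.29054205e-01,  6.42696402e-02,
         5.74826443e+02],
       [ 8.01454629e-04, -2.73302952e-01,  9.61927676e-01,
         3.73198797e+02],
       [ 0.00000000e+00,  0.00000000e+00,  0.00000000e+00,
         1.00000000e+00]])}
0.65
```

View pics/scene0.png

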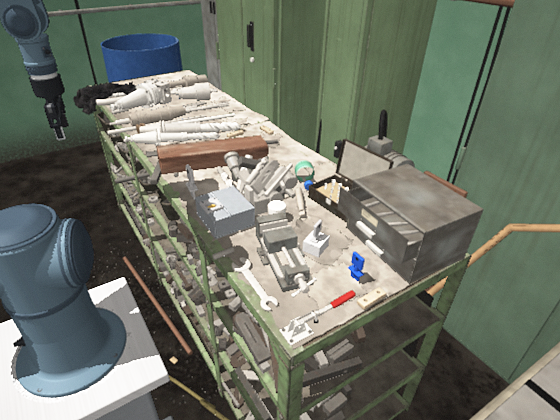

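View pics/top0.png

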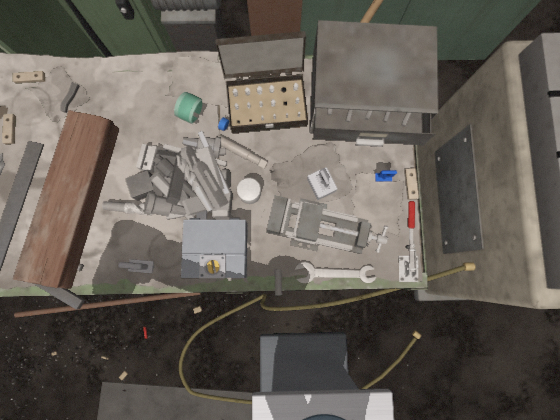

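View pics/wrist0.png

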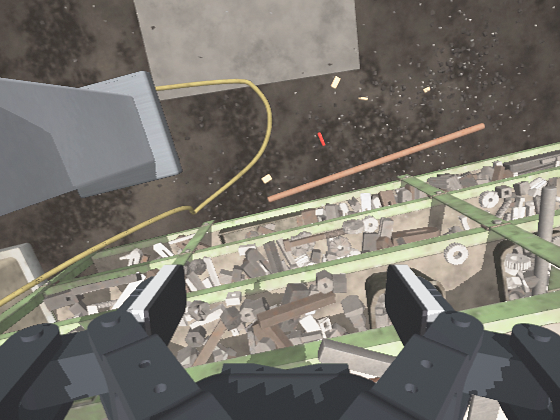

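The top view shows the case at (214,248), a white stand with a key at (322,180), a blue look-alike at (386,176) and a third key-like thing near (136,266). I'll zoom in.

```bash
cat > h.py <<'E'
from bench import *
import numpy as np, cv2
def proj(name,P,m=None):
    m=m or camera_model(name);T=m["T"];f=210/np.tan(np.radians(m["fovy"]/2))
    p=(np.asarray(P,float)-T[:3,3])@T[:3,:3]
    return np.stack([m["cx"]+f*p[...,0]/-p[...,2], m["cy"]-f*p[...,1]/-p[...,2]],-1)
def ray(m,u,v):
    f=210/np.tan(np.radians(m["fovy"]/2));T=m["T"]
    d=np.array([(u-m["cx"])/f,-(v-m["cy"])/f,-1.]);return T[:3,3],T[:3,:3]@d
def at_z(m,u,v,z):
    o,d=ray(m,u,v);return o+d*(z-o[2])/d[2]
def cloud(m,d):
    f=210/np.tan(np.radians(m["fovy"]/2));v,u=np.mgrid[:420,:560];T=m["T"]
    P=np.stack([(u-m["cx"])/f*d,-(v-m["cy"])/f*d,-d],-1)@T[:3,:3].T+T[:3,3]
    P[d==0]=np.nan;return P
E
python3 - <<'E'
from h import *
s=cv2.imread("pics/scene0.png");t=cv2.imread("pics/top0.png")
cv2.imwrite("pics/s0z.png",cv2.resize(s[140:340,170:390],None,fx=3.6,fy=3,interpolation=cv2.INTER_CUBIC))
cv2.imwrite("pics/t0z.png",cv2.resize(t[120:300,100:440],None,fx=2.35,fy=2.35,interpolation=cv2.INTER_CUBIC))
m=camera_model("top");d=np.load("pics/top0.npy");C=cloud(m,d)
for n,u,v in [("stand",322,181),("stand",322,188),("bluekey",386,176),("lkey",136,266),("casell",214,232),("plate",213,266),("bench",290,160),("bench",320,210)]:
    print(n,C[v,u].round(1))
E
```

```text
stand [628.  -10.   62.5]
stand [615.8 -11.7  42. ]
bluekey [ 638.1 -159.7   58.3]
lkey [441.8 391.4 112. ]
casell [515.  237.2  63. ]
plate [439.8 242.6  40.3]
bench [698.2  60.4  -4.1]
bench [559.9  -2.6  66.2]
```

View pics/s0z.png

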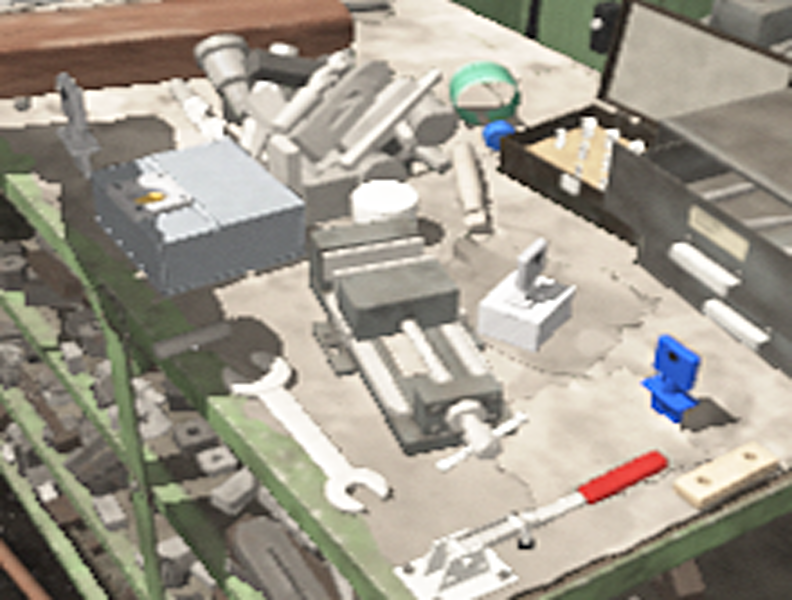

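View pics/t0z.png

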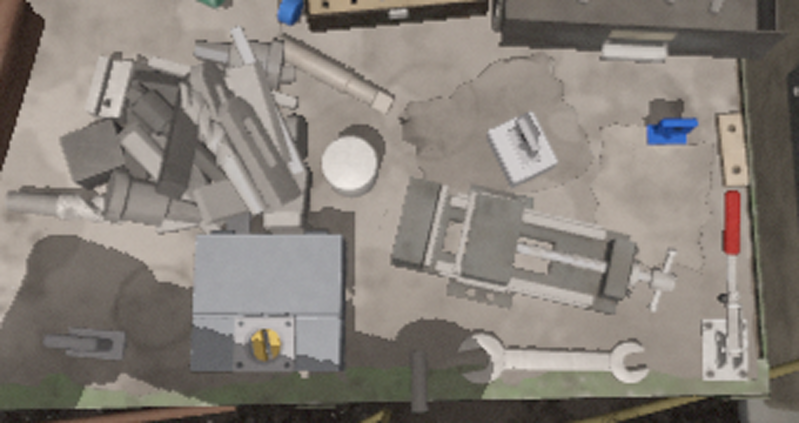

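```bash
python3 - <<'E'
from h import *
import bench
print([x for x in dir(bench) if not x.startswith("__")])
print(state().get("pinch_z"), globals().get("pinch_z"))
s=cv2.imread("pics/scene0.png");t=cv2.imread("pics/top0.png")
a=cv2.resize(t[155:205,295:345],None,fx=8,fy=8,interpolation=cv2.INTER_CUBIC)
b=cv2.resize(s[210:260,290:340],None,fx=8,fy=8,interpolation=cv2.INTER_CUBIC)
cv2.imwrite("pics/keyz.png",np.hstack([a,b]))
a=cv2.resize(t[210:285,175:255],None,fx=5,fy=5,interpolation=cv2.INTER_CUBIC)
b=cv2.resize(s[170:245,185:265],None,fx=5,fy=5,interpolation=cv2.INTER_CUBIC)
cv2.imwrite("pics/casez.png",np.hstack([a,b]))
C=cloud(camera_model("top"),np.load("pics/top0.npy"))
print(np.nanmax(C[20:140,310:440,2]))
E
ls .
```

```text
['IKError', 'camera_model', 'capture', 'find_in', 'hand_in', 'pinch_z', 'state']
None -18.700000000000003
171.71180751520058
h.py
pics
```

View pics/keyz.png

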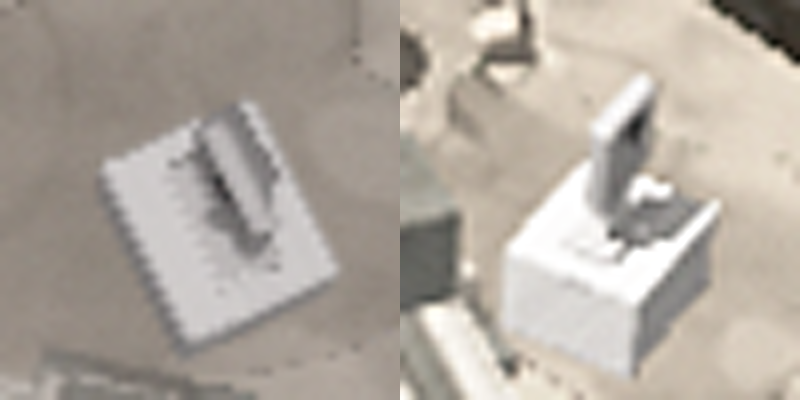

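View pics/casez.png

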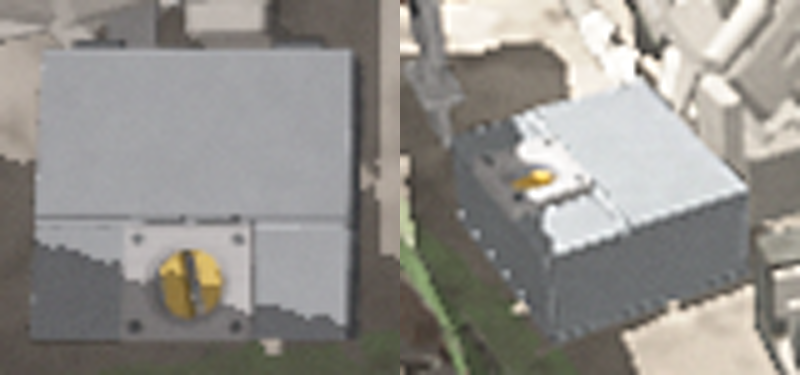

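Run:
```python
from h import *
m=camera_model("top")
A=at_z(m,295+212/8,155+118/8,90);B=at_z(m,295+262/8,155+225/8,90)
print(A,B,(A+B)/2,np.linalg.norm(A-B),np.arctan2(*(A-B)[[1,0]]))
c=[at_z(m,295+u/8,155+v/8,36) for u,v in [(100,165),(252,100),(340,268),(190,350)]]
c=np.array(c);print(c.round(1),c.mean(0))
for i in range(4):
    e=c[(i+1)%4]-c[i];print(np.linalg.norm(e),np.arctan2(e[1],e[0]))
c=np.array([at_z(m,175+u/5,210+v/5,64) for u,v in [(40,50),(352,50),(352,340),(30,340)]])
print(c.round(1),c.mean(0))
for i in range(4):
    e=c[(i+1)%4]-c[i];print(np.linalg.norm(e),np.arctan2(e[1],e[0]))
print(at_z(m,175+190/5,210+283/5,66))
ms=camera_model("scene")
print(proj("scene",[(A+B)/2,c.mean(0)]))
```

```text
[647.51375508  -6.71577446  90.        ] [616.5832858 -19.5758507  90.       ] [632.04852044 -13.14581258  90.        ] 33.49739528901762 0.3940300236203609
[[647.7  21.   36. ]
 [666.8 -24.9  36. ]
 [615.2 -49.   36. ]
 [591.4  -3.8  36. ]] [630.2841371  -14.16545936  36.        ]
49.71899412311321 -1.1774391270117512
56.92325402436991 -2.7042408408791254
51.10266012823047 2.0551524170479962
61.52644924172409 0.41499644753509124
[[543.4 306.9  64. ]
 [540.7 166.5  64. ]
 [411.7 167.2  64. ]
 [414.7 308.8  64. ]] [477.60765573 237.32939626  64.        ]
140.42611876578496 -1.5901880963911785
128.95871062621654 3.1363659300141635
141.61423061002228 1.549664079820296
128.7008819891832 -0.014428709163979281
[438.0329927  238.33267405  66.        ]
[[317.31796938 222.26277375]
 [223.36811203 202.25812169]]
```

move_arm(increments=[[0.085,[-0.037,-0.024,0],0],[0.085,[-0.037,-0.024,0],0],[0.085,[-0.037,-0.024,0],0],[0.085,[-0.037,-0.024,0],0],[0.085,[-0.037,-0.024,0],0],[0.085,[-0.037,-0.024,0],0],[0.085,[-0.037,-0.024,0],0],[0.085,[-0.037,-0.024,0],0],[0.085,[-0.037,-0.024,0],0],[0.085,[-0.035,-0.022,0],0]], newtons=100)

```text
time: 1.65
tool_pos: [438.7, 238.4, 231.6]
ee_rot: [0.0, 0.12, 0.993, 0.0]
force: [-0.4, 0.8, -0.1]
grip_width: 0.996
```

move_arm(increments=[[0.085,[0,0,0],-0.12],[0.085,[0,0,0],-0.12],[0.085,[0,0,0],0]])

```text
time: 1.95
tool_pos: [437.9, 239.5, 231.4]
ee_rot: [0.0, 0.001, 1.0, 0.0]
force: [-0.0, -0.1, -1.1]
grip_width: 1.0
```

```bash
cat >> h.py <<'E'
def snap(tag,crop=None):
    s=state();m=camera_model("wrist");im,d=capture("wrist")
    cv2.imwrite(f"pics/{tag}.png",im);np.save(f"pics/{tag}.npy",d);np.savez(f"pics/{tag}_m.npz",**m)
    q=s["ee_rot"];yaw=np.arctan2(2*(q[1]*q[2]+q[0]*q[3]),1-2*(q[2]**2+q[3]**2))
    print(tag,"t",s["time"],"tcp",s["tool_pos"].round(2),"yaw",round(yaw%6.2832,4),"F",s["force"].round(1),"T",s["wrist_torque"].round(2),"grip",round(s["grip_width"],4),"q",s["joint_pos"].round(3))
    return im,d,m,s
E
python3 - <<'E'
from h import *
im,d,m,s=snap("w1")
print(m["T"])
E
```

```text
w1 t 1.95 tcp [437.86 239.55 231.37] yaw 3.1405 F [-0.  -0.1 -1.1] T [-0.01  0.02  0.03] grip 0.9997 q [ 0.373  0.223 -0.132  1.216  0.     0.375]
[[ 1.49708592e-03 -9.61868428e-01 -2.73508473e-01  3.69079051e+02]
 [ 9.99998614e-01  1.63913190e-03 -2.90833349e-04  2.39429630e+02]
 [ 7.28059881e-04 -2.73507659e-01  9.61869550e-01  3.73178743e+02]
 [ 0.00000000e+00  0.00000000e+00  0.00000000e+00  1.00000000e+00]]
```

View pics/w1.png

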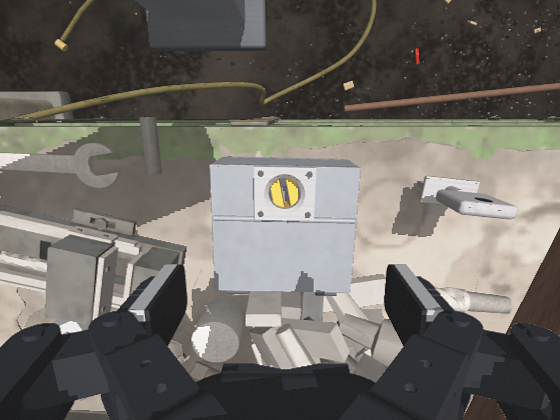

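Run:
```python
from h import *
im=cv2.imread("pics/w1.png")
a=cv2.resize(im[155:230,205:365],None,fx=5,fy=5,interpolation=cv2.INTER_CUBIC)
cv2.imwrite("pics/w1z.png",a)
d=np.load("pics/w1.npy");m=dict(np.load("pics/w1_m.npz"))
C=cloud(m,d)
for u,v in [(230,190),(340,190),(262,205),(305,180),(240,250),(330,270),(280,192),(290,192)]: print(u,v,C[v,u].round(1))
hsv=cv2.cvtColor(im,cv2.COLOR_BGR2HSV)
msk=((hsv[...,0]>18)&(hsv[...,0]<35)&(hsv[...,1]>110)).astype(np.uint8)
msk[:165]=0;msk[220:]=0
ys,xs=np.nonzero(msk[:, :]);k=(xs>255)&(xs<320);print(xs[k].mean(),ys[k].mean(),xs[k].min(),xs[k].max(),ys[k].min(),ys[k].max())
h=cv2.convexHull(np.stack([xs[k],ys[k]],-1).astype(np.float32));e=cv2.fitEllipse(h);print(e)
print(at_z(m,*e[0],59.5))
```

```text
230 190 [436.9 187.6  63.3]
340 190 [437.1 291.2  63.4]
262 205 [449.2 218.   72.2]
305 180 [426.1 257.7  70.3]
240 250 [497.3 194.8  64.2]
330 270 [519.2 284.6  64.2]
280 192 [440.  234.6  58.6]
290 192 [440.2 244.2  57.8]
284.4139344262295 192.47540983606558 271 298 178 206
((284.3240966796875, 191.83944702148438), (28.591279983520508, 29.160432815551758), 134.89891052246094)
[439.6127592  238.74142211  59.5       ]
```

View pics/w1z.png

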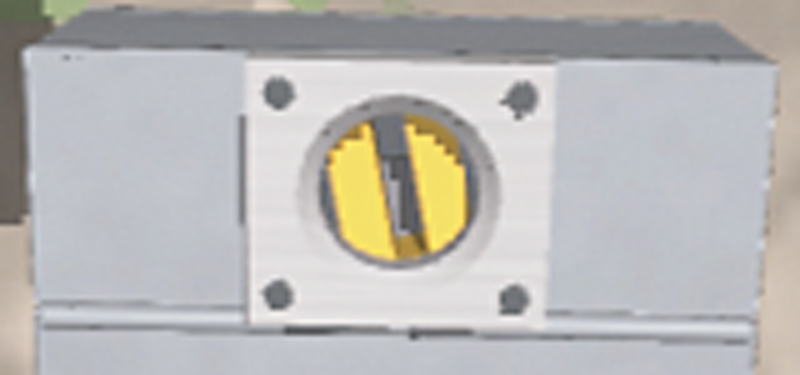

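Run:
```python
from h import *
m=dict(np.load("pics/w1_m.npz"))
g=lambda u,v,z:at_z(m,205+(u+.5)/5-.5,155+(v+.5)/5-.5,z)
S=np.array([g(*p,72) for p in [(279,94),(521,97),(514,299),(278,295)]]);print(S.round(1),S.mean(0))
for i in range(4):
    e=S[(i+1)%4]-S[i];print(np.linalg.norm(e).round(1),np.arctan2(e[1],e[0]).round(4))
P=np.array([g(*p,72) for p in [(246,55),(556,62),(546,326),(245,324)]]);print(P.round(1),P.mean(0))
for i in range(4):
    e=P[(i+1)%4]-P[i];print(np.linalg.norm(e).round(1),np.arctan2(e[1],e[0]).round(4))
E_=np.array([g(*p,64) for p in [(25,50),(777,62),(752,318),(36,305)]]);print(E_.round(1))
for i in range(4):
    e=E_[(i+1)%4]-E_[i];print(np.linalg.norm(e).round(1),np.arctan2(e[1],e[0]).round(4))
print("rim",g(399,187,72))
for a,b in [((373,125),(396,255)),((405,118),(427,245)),((388,118),(410,250))]:
    e=g(*b,59.5)-g(*a,59.5);print("slot",np.arctan2(e[1],e[0]), (g(*b,59.5)+g(*a,59.5))/2)
im=cv2.imread("pics/w1.png")
```

```text
[[419.7 217.2  72. ]
 [420.3 260.9  72. ]
 [458.4 260.3  72. ]
 [457.6 216.2  72. ]] [439.01213043 238.65135401  72.        ]
43.7 1.5567
38.1 -0.0166
44.1 -1.5902
37.9 3.115
[[412.6 211.4  72. ]
 [414.  267.1  72. ]
 [463.7 266.4  72. ]
 [463.2 209.9  72. ]] [438.40317685 238.69830197  72.        ]
55.7 1.5466
49.7 -0.0143
56.5 -1.5795
50.6 3.1109
[[412.8 170.   64. ]
 [415.3 308.6  64. ]
 [464.7 306.8  64. ]
 [461.8 169.   64. ]]
138.7 1.5532
49.5 -0.038
137.8 -1.5915
49.0 3.1217
rim [436.95289329 238.83816504  72.        ]
slot 0.16667599755891957 [440.49054011 236.06278295  59.5       ]
slot 0.1683893209975939 [438.83153584 242.0845398   59.5       ]
slot 0.15938659159421534 [439.32523528 238.83767856  59.5       ]
```

move_arm(increments=[[0.085,[-0.027,-0.036,0.005],0],[0.085,[-0.027,-0.036,0.005],0],[0.085,[-0.027,-0.036,0.005],0],[0.085,[-0.027,-0.036,0.005],0],[0.085,[-0.027,-0.036,0.005],0],[0.085,[-0.029,-0.036,0.005],0],[0.085,[-0.029,-0.037,0.005],0],[0.085,[0,0,0],-0.14],[0.085,[0,0,0],-0.14],[0.085,[0,0,0],-0.13]])

```text
time: 3.0
tool_pos: [630.7, -13.0, 195.9]
ee_rot: [-0.0, -0.205, 0.979, 0.0]
force: [0.3, 0.2, 0.6]
grip_width: 0.999
```

move_arm(increments=[[0.085,[0,0,0],0],[0.085,[0,0,0],0]])

```text
time: 3.2
tool_pos: [630.5, -12.5, 196.3]
ee_rot: [-0.0, -0.202, 0.979, 0.0]
force: [-0.4, 0.4, -0.4]
grip_width: 0.998
```

Run:
```python
from h import *
im,d,m,s=snap("w2")
print(find_in("key","wrist"))
C=cloud(m,d)
p=proj("wrist",[[631,-13.5,90],[631,-13.5,36]],m);print(p)
u,v=p[0].astype(int)
cv2.imwrite("pics/w2z.png",cv2.resize(im[v-75:v+75,u-80:u+80],None,fx=4,fy=4,interpolation=cv2.INTER_CUBIC));print(u-80,v-75)
```

```text
w2 t 3.2 tcp [630.5  -12.53 196.27] yaw 3.5486 F [-0.4  0.4 -0.4] T [-0.    0.01  0.02] grip 0.9979 q [-0.12   0.504  0.186  1.253  0.    -0.527]
[{'extent': [0.2086, 0.3349, 0.1425, 0.0883], 'confidence': 0.79}, {'extent': [0.5071, 0.4788, 0.0418, 0.1357], 'confidence': 0.75}, {'extent': [0.9278, 0.3143, 0.1387, 0.3738], 'confidence': 0.45}]
[[284.15100582 208.51655173]
 [284.29665151 192.82899112]]
204 133
```

View pics/w2.png

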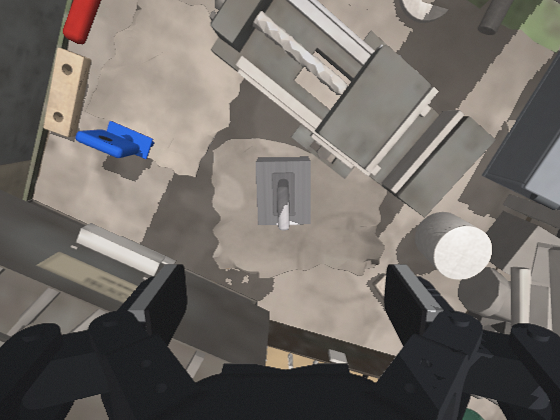

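View pics/w2z.png

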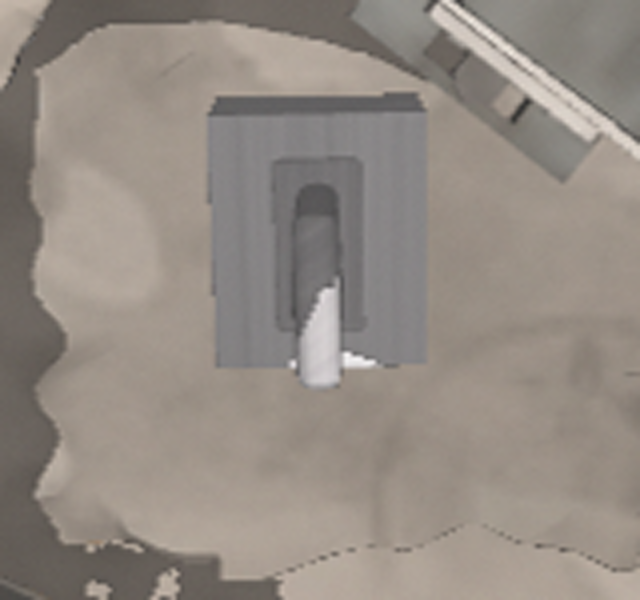

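Run:
```python
from h import *
m=dict(np.load("pics/w2_m.npz"));d=np.load("pics/w2.npy");C=cloud(m,d)
g=lambda u,v,z:at_z(m,204+(u+.5)/4-.5,133+(v+.5)/4-.5,z)
def rect(n,pts,z):
    S=np.array([g(*p,z) for p in pts]);print(n,S.mean(0).round(1))
    for i in range(4):
        e=S[(i+1)%4]-S[i];print("  ",np.linalg.norm(e).round(1),(np.arctan2(e[1],e[0])%(np.pi/2)).round(4))
rect("shoulder",[(274,158),(362,158),(366,331),(277,331)],40)
rect("stand",[(210,112),(427,109),(427,366),(217,366)],36)
# bow top: use depth
for v in range(178,232,4): print(v,C[v,284].round(1),end=" ")
k=C[...,2]>80; k[:170]=0;k[240:]=0;k[:,:270]=0;k[:,300:]=0
Q=C[k];print(len(Q),Q.mean(0),Q.min(0),Q.max(0))
Qt=Q[Q[:,2]>87];c,_,w=cv2.fitLine(Qt[:,:2].astype(np.float32),cv2.DIST_L2,0,.01,.01)[:3] if 0 else (0,0,0)
l=cv2.fitLine(Qt[:,:2].astype(np.float32),cv2.DIST_L2,0,.01,.01).ravel();print(l,np.arctan2(l[1],l[0]),len(Qt))
ax=np.array([np.cos(.4),np.sin(.4)]);n=np.array([-ax[1],ax[0]])
print("along",np.percentile(Q[:,:2]@ax,[1,99]),"across",np.percentile(Q[:,:2]@n,[1,99]))
ys,xs=np.nonzero(k);
for v in sorted(set(ys)): print(v,xs[ys==v].min(),xs[ys==v].max(),end="; ")
print("tcp along", np.array([630.5,-12.53])@ax, np.array([630.5,-12.53])@n)
```

```text
shoulder [631.5 -14.   40. ]
   19.7 0.4065
   40.4 0.4368
   20.6 0.4064
   40.3 0.4131
stand [631.4 -13.9  36. ]
   48.7 0.4203
   60.6 0.427
   49.7 0.4064
   59.9 0.4105
178 [617.9 -19.4  38.7] 182 [615.2 -20.5  72.8] 186 [615.6 -20.3  86.5] 190 [618.  -19.2  88.5] 194 [620.6 -18.1  89.8] 198 [623.5 -16.8  89.6] 202 [626.4 -15.6  89.6] 206 [629.4 -14.3  89.2] 210 [632.1 -13.2  90.1] 214 [635.2 -11.8  89.5] 218 [638.  -10.6  90.3] 222 [641.2  -9.2  89.3] 226 [644.9  -7.7  87.2] 230 [647.7  -6.5  87.9] 537 [630.73707451 -14.45511558  88.24721217] [614.80878019 -24.34488059  80.07915917] [648.58064175  -3.81045107  90.95389768]
[ 9.1002709e-01  4.1454884e-01  6.3133643e+02 -1.4215199e+01] 0.427447 460
along [558.73306511 593.04503309] across [-263.76440818 -254.29179713]
184 281 284; 185 279 287; 186 278 287; 187 278 288; 188 277 288; 189 277 288; 190 278 288; 191 277 288; 192 277 288; 193 277 288; 194 277 288; 195 277 288; 196 278 288; 197 278 288; 198 278 288; 199 278 288; 200 278 289; 201 277 289; 202 277 289; 203 277 289; 204 277 289; 205 277 289; 206 277 289; 207 277 289; 208 277 289; 209 278 289; 210 278 289; 211 278 289; 212 278 289; 213 278 288; 214 278 289; 215 278 289; 216 278 289; 217 278 289; 218 278 289; 219 278 289; 220 278 289; 221 278 289; 222 278 289; 223 278 289; 224 278 289; 225 278 289; 226 278 289; 227 279 288; 228 279 288; 229 280 288; 230 282 285; tcp along 575.8495448896916 -257.06915908046034
```

Run:
```python
from h import *
for n,m in [("top0",camera_model("top")),("w2",dict(np.load("pics/w2_m.npz")))]:
    C=cloud(m,np.load(f"pics/{n}.npy")).reshape(-1,3);C=C[np.isfinite(C[:,0])]
    if n=="w2": 
        C=C[C[:,2]<160]
    psi=3.5596;r=C[:,:2]-[631.4,-14.0]
    tx=r@[np.cos(psi),np.sin(psi)];ty=r@[np.sin(psi),-np.cos(psi)]
    k=(C[:,2]>42)&(abs(tx)<60)&(abs(ty)<75)&~((abs(ty)<14)&(abs(tx)<25))
    print(n,k.sum());
    for a,b,c in list(zip(tx[k],ty[k],C[k,2]))[::max(1,k.sum()//25)]: print(int(a),int(b),int(c),end=" | ")
    print()
```

```text
top0 209
-59 -74 160 | -59 -73 125 | -58 -73 94 | 27 71 66 | 33 49 43 | 35 62 69 | 42 45 66 | 38 58 64 | 46 42 67 | 38 66 67 | 45 50 68 | 53 33 68 | 43 61 68 | 50 44 68 | 40 72 69 | 48 56 67 | 55 39 68 | 46 65 67 | 53 48 66 | 45 72 67 | 54 53 66 | 48 71 68 | 56 55 68 | 53 65 65 | 53 71 69 | 55 72 70 | 59 74 68 | 
w2 1759
59 31 46 | 58 32 68 | 58 38 67 | 57 45 66 | 56 51 67 | 55 58 66 | 54 68 66 | 53 31 67 | 52 42 66 | 51 54 66 | 50 67 67 | 49 41 67 | 48 58 65 | 47 39 67 | 46 58 67 | 44 45 65 | 43 67 68 | 42 62 66 | 40 60 68 | 39 63 67 | 37 72 66 | 35 63 67 | 32 67 65 | 29 65 67 | 23 70 66 | -59 -72 109 |
```

move_arm(increments=[[0.05,[0.0003,-0.0015,0.02],-0.007],[0.05,[0,0,0.03],0],[0.05,[0,0,0.03],0],[0.05,[0,0,0.02],0],[0.05,[0,0,0.02],0],[0.05,[0,0,0.01],0],[0.05,[0,0,0.01],0],[0.05,[0,0,0],0],[0.05,[0,0,0],0]])

```text
time: 4.2
tool_pos: [631.4, -14.5, 56.9]
ee_rot: [0.0, -0.207, 0.978, -0.0]
force: [-1.0, 0.1, 1.2]
grip_width: 0.587
```

Run:
```python
from h import *
im,d,m,s=snap("w3")
```

```text
w3 t 4.2 tcp [631.37 -14.47  56.94] yaw 3.5585 F [-1.   0.1  1.2] T [-0.   -0.04  0.01] grip 0.5867 q [-0.123  0.587 -0.047  0.936  0.    -0.54 ]
```

View pics/w3.png

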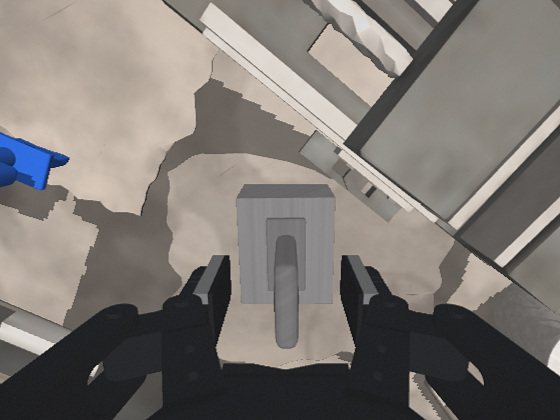

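move_arm(increments=[[0.03,[0,0,0],0],[0.01,[0,0,0],0],[0,[0,0,0],0],[0,[0,0,0],0],[0,[0,0,0],0],[0,[0,0,0],0]], newtons=80)

```text
time: 4.85
tool_pos: [631.5, -14.5, 57.0]
ee_rot: [0.001, -0.207, 0.978, -0.0]
force: [-0.4, 0.5, 5.1]
grip_width: 0.092
```

Run:
```python
from h import *
im,d,m,s=snap("w4")
```

```text
w4 t 4.85 tcp [631.47 -14.52  57.  ] yaw 3.5588 F [-0.4  0.5  5.1] T [ 0.    0.02 -0.01] grip 0.0923 q [-0.123  0.587 -0.047  0.936  0.    -0.541]
```

View pics/w4.png

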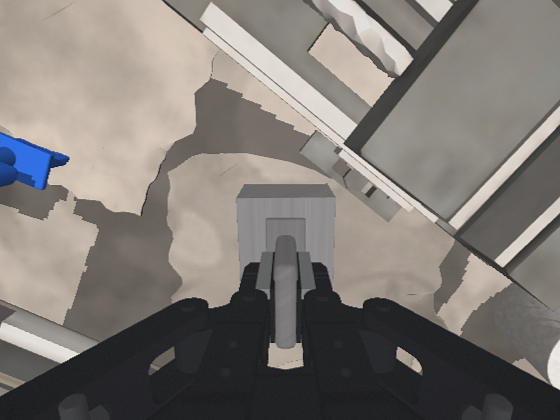

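move_arm(increments=[[0,[0,0,-0.01],0],[0,[0,0,-0.02],0],[0,[0,0,-0.035],0],[0,[0,0,-0.035],0],[0,[0,0,0],0],[0,[0,0,0],0]])

```text
time: 5.5
tool_pos: [631.3, -14.5, 157.0]
ee_rot: [0.001, -0.207, 0.978, -0.0]
force: [0.2, -0.7, -1.4]
grip_width: 0.095
```

Run:
```python
from h import *
im,d,m,s=snap("w5")
im,d=capture("scene");cv2.imwrite("pics/s5.png",im);cv2.imwrite("pics/s5z.png",cv2.resize(im[130:290,240:400],None,fx=3.7,fy=3.7,interpolation=cv2.INTER_CUBIC))
```

```text
w5 t 5.5 tcp [631.32 -14.52 156.99] yaw 3.5588 F [ 0.2 -0.7 -1.4] T [-0.02 -0.04 -0.02] grip 0.0955 q [-0.123  0.519  0.109  1.159  0.    -0.541]
```

View pics/w5.png

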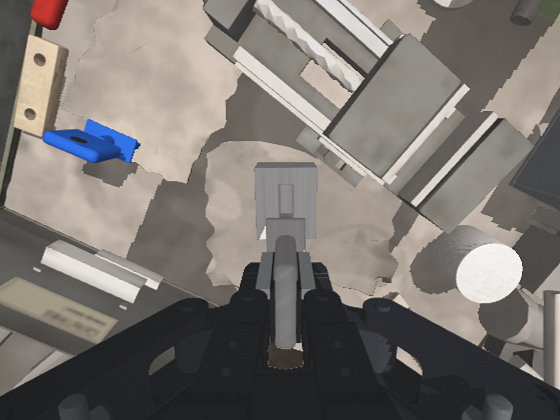

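View pics/s5z.png

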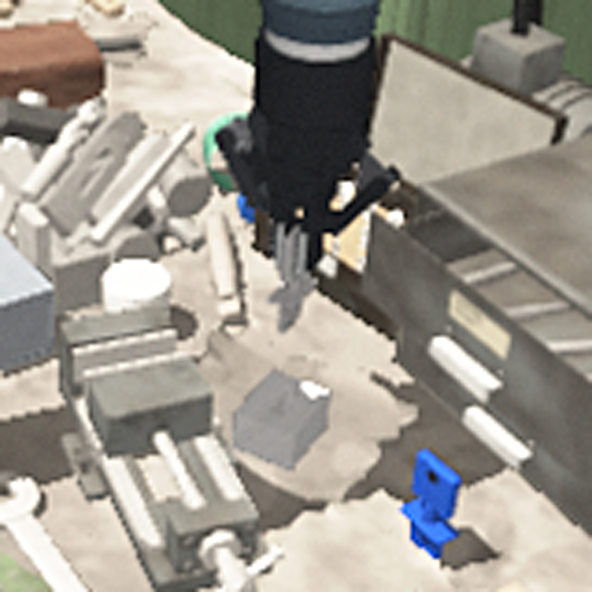

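The key is out and gripped, upright and centred (bow at column 286, shoulder edge at row 220).

move_arm(increments=[[0,[0.005,0.02,0],0],[0,[0.0092,0.0386,0],0],[0,[0.0092,0.0386,0],0],[0,[0.0092,0.0386,0],0],[0,[0.0092,0.0386,0],0],[0,[0.0092,0.0386,0],0],[0,[0.0092,0.0386,0],0],[0,[0.0092,0.0386,0],0],[0,[0.0042,0.0186,0],0],[0,[0,0,0],0.126]])

```text
time: 6.6
tool_pos: [434.8, 239.4, 154.4]
ee_rot: [-0.002, -0.146, 0.989, -0.0]
force: [0.7, -1.2, -1.7]
grip_width: 0.09
```

move_arm(increments=[[0,[0,0,0],0.126],[0,[0,0,0],0],[0,[0,0,0],0]])

```text
time: 6.9
tool_pos: [437.5, 237.6, 155.1]
ee_rot: [-0.001, -0.084, 0.996, -0.0]
force: [0.5, -0.6, -1.1]
grip_width: 0.094
```

Run:
```python
from h import *
im,d,m,s=snap("w6")
```

```text
w6 t 6.9 tcp [437.51 237.61 155.1 ] yaw 3.3093 F [ 0.5 -0.6 -1.1] T [-0.01 -0.    0.03] grip 0.0942 q [ 0.37   0.263 -0.282  1.028  0.     0.202]
```

View pics/w6.png

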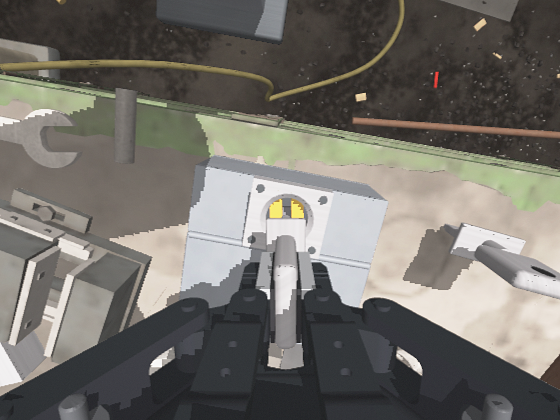

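Run:
```python
from h import *
m=dict(np.load("pics/w6_m.npz"));im=cv2.imread("pics/w6.png")
cv2.imwrite("pics/w6z.png",cv2.resize(im[165:265,225:345],None,fx=6,fy=6,interpolation=cv2.INTER_CUBIC))
p1=proj("x",[[438.7,238.7,72],[438.7,238.7,59.5]],m);print(p1)
```

```text
[[286.73903383 219.36300735]
 [286.66205375 214.34167417]]
```

View pics/w6z.png

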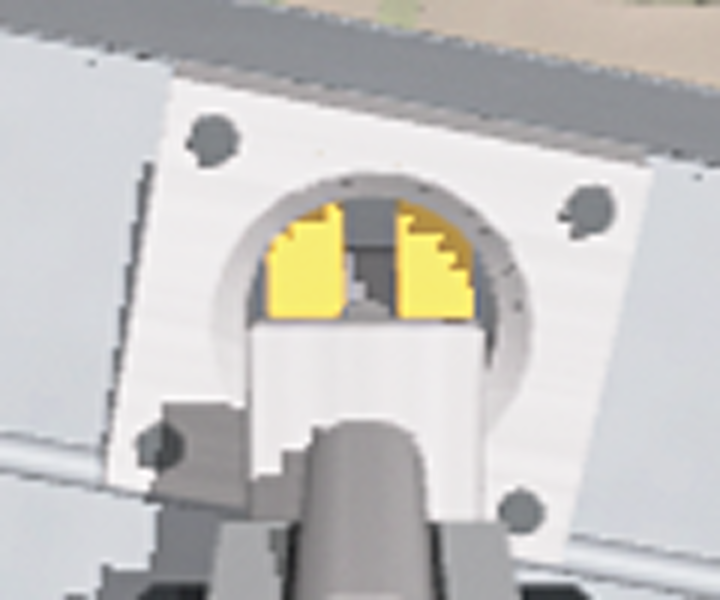

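Run:
```python
from h import *
m=dict(np.load("pics/w6_m.npz"))
g=lambda u,v,z:at_z(m,225+(u+.5)/6-.5,165+(v+.5)/6-.5,z)
S=np.array([g(*p,72) for p in [(213,140),(589,211),(521,511),(160,446)]]);print(S.round(1),S.mean(0))
for i in range(4):
    e=S[(i+1)%4]-S[i];print(np.linalg.norm(e).round(1),np.arctan2(e[1],e[0]).round(4))
tcp=np.array([437.51,237.61]);psi=3.3093;X=np.array([np.cos(psi),np.sin(psi)]);Y=np.array([np.sin(psi),-np.cos(psi)])
def rep(n,p): r=p[:2]-tcp;print(n,p.round(1),"tool xy",(r@X).round(2),(r@Y).round(2))
rep("screws",S.mean(0))
c=[g(213,330,72),g(532,335,72),g(376,172,72)]
print([x.round(1) for x in c])
mid=(c[0]+c[1])/2;rep("rim lr",mid)
top=c[2]; rep("rim top (-19.1 tool x)",np.append(top[:2]-19.1*X,72))
rep("slot",g(370,290,59.5));rep("brass L/R",(g(264,310,59.5)+g(475,310,59.5))/2)
rep("shoulder centre at its z", g(366,330,155-49+32))
rep("w1 est",np.array([438.7,238.7,72]))
```

```text
[[419.6 217.   72. ]
 [420.6 260.8  72. ]
 [458.3 260.1  72. ]
 [457.3 216.2  72. ]] [438.94468217 238.51067641  72.        ]
43.9 1.5472
37.7 -0.0203
43.9 -1.5938
37.7 3.121
screws [438.9 238.5  72. ] tool xy -1.56 0.65
[array([442. , 220.3,  72. ]), array([436.4, 257.2,  72. ]), array([420.2, 235.9,  72. ])]
rim lr [439.2 238.7  72. ] tool xy -1.82 0.83
rim top (-19.1 tool x) [439.  239.1  72. ] tool xy -1.7 1.21
slot [437.7 238.2  59.5] tool xy -0.26 0.57
brass L/R [440.2 238.6  59.5] tool xy -2.82 0.51
shoulder centre at its z [418.8 234.4 138. ] tool xy 18.98 -0.01
w1 est [438.7 238.7  72. ] tool xy -1.36 0.88
```

move_arm(increments=[[0,[-0.0013,0.0008,0],0],[0,[0,0,0.01],0],[0,[0,0,0.01],0],[0,[0,0,0.008],0],[0,[0,0,0.004],0],[0,[0,0,0],0],[0,[0,0,0],0]])

```text
time: 7.65
tool_pos: [439.6, 239.0, 124.3]
ee_rot: [-0.0, -0.083, 0.997, 0.0]
force: [0.4, -0.2, -1.5]
grip_width: 0.095
```

Run:
```python
from h import *
im,d,m,s=snap("w7")
cv2.imwrite("pics/w7z.png",cv2.resize(im[165:285,215:355],None,fx=5,fy=5,interpolation=cv2.INTER_CUBIC))
```

```text
w7 t 7.65 tcp [439.58 239.01 124.25] yaw 3.3069 F [ 0.4 -0.2 -1.5] T [-0.01 -0.02 -0.03] grip 0.095 q [ 0.371  0.289 -0.331  0.95   0.     0.206]
```

View pics/w7z.png

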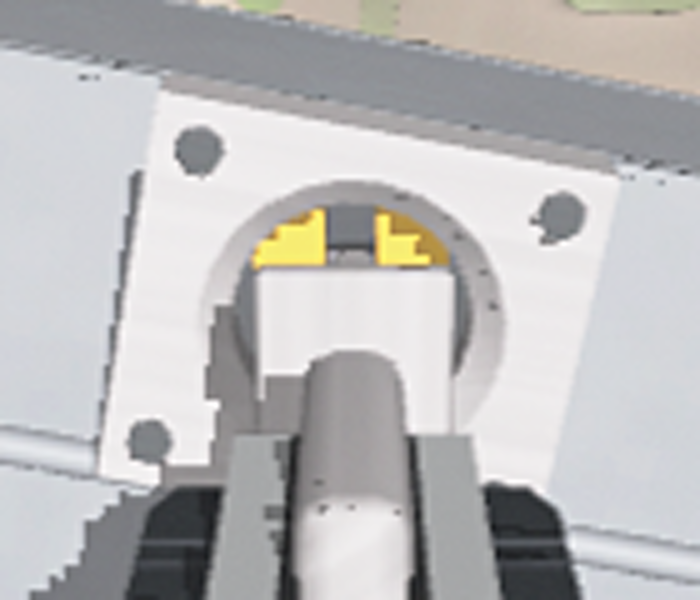

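Run:
```python
from h import *
m=dict(np.load("pics/w7_m.npz"))
g=lambda u,v,z:at_z(m,215+(u+.5)/5-.5,165+(v+.5)/5-.5,z)
a,b,c=[g(*p,72) for p in [(199,151),(559,215),(150,440)]]
tcp=np.array([439.58,239.01]);psi=3.3069;X=np.array([np.cos(psi),np.sin(psi)]);Y=np.array([np.sin(psi),-np.cos(psi)])
def rep(n,p): r=p[:2]-tcp;print(n,p.round(1),"tool xy",(r@X).round(2),(r@Y).round(2))
rep("screws",(b+c)/2)
l,r,t=g(200,315,72),g(505,318,72),g(352,180,72)
rep("rim lr",(l+r)/2);rep("rim top",np.append(t[:2]-19.1*X,72));print(np.linalg.norm(l-r))
rep("sh edge",g(355,268,124.25-49+32));rep("sh edge",g(355,268,124.25-49+28))
rep("sh L",g(258,300,124.25-49+32));rep("sh R",g(452,300,124.25-49+32))
```

```text
screws [438.8 238.4  72. ] tool xy 0.91 -0.46
rim lr [437.  238.4  72. ] tool xy 2.61 -0.22
rim top [439.  238.6  72. ] tool xy 0.67 -0.28
37.18990321204156
sh edge [420.2 235.8 107.2] tool xy 19.68 0.02
sh edge [421.4 236.  103.2] tool xy 18.45 0.02
sh L [425.  226.8 107.2] tool xy 16.36 -9.63
sh R [421.9 245.9 107.2] tool xy 16.34 9.67
```

move_arm(increments=[[0,[0.001,-0.0004,0],0],[0,[0,0,0.003],0],[0,[0,0,0.003],0],[0,[0,0,0.002],0],[0,[0,0,0.002],0]])

```text
time: 8.2
tool_pos: [438.6, 238.4, 114.0]
ee_rot: [-0.0, -0.083, 0.997, 0.0]
force: [0.2, 0.1, -1.3]
grip_width: 0.088
```

move_arm(increments=[[0,[0,0,0.001],0],[0,[0,0,0.001],0],[0,[0,0,0],0]])

```text
time: 8.5
tool_pos: [438.6, 238.5, 112.2]
ee_rot: [-0.0, -0.083, 0.997, 0.0]
force: [0.5, 0.1, -1.9]
grip_width: 0.095
```

```bash
cat > st.py <<'E'
from h import *
s=state();q=s["ee_rot"];yaw=np.arctan2(2*(q[1]*q[2]+q[0]*q[3]),1-2*(q[2]**2+q[3]**2))
print("t",s["time"],"tcp",s["tool_pos"].round(2),"yaw",round(yaw%6.2832,4),"F",s["force"].round(2),"T",s["wrist_torque"].round(3),"grip",round(s["grip_width"],4))
E
python3 st.py
```

```text
t 8.5 tcp [438.61 238.45 112.18] yaw 3.3068 F [ 0.52  0.08 -1.85] T [ 0.014 -0.004 -0.02 ] grip 0.0953
```

No contact yet with the tip inside the bore. I'll feel for the face in 1 mm steps.

move_arm(increments=[[0,[0,0,0.001],0],[0,[0,0,0.001],0],[0,[0,0,0.001],0],[0,[0,0,0],0]])

```text
time: 8.9
tool_pos: [438.6, 238.4, 109.2]
ee_rot: [-0.0, -0.083, 0.997, 0.0]
force: [0.0, -0.0, -1.7]
grip_width: 0.094
```

move_arm(increments=[[0,[0,0,0.001],0],[0,[0,0,0.001],0],[0,[0,0,0],0]])

```text
time: 9.2
tool_pos: [438.6, 238.4, 107.1]
ee_rot: [-0.0, -0.082, 0.997, 0.0]
force: [0.7, -0.0, -1.2]
grip_width: 0.089
```

move_arm(increments=[[0,[0,0,0.001],0],[0,[0,0,0.001],0],[0,[0,0,0],0]])

```text
time: 9.5
tool_pos: [438.6, 238.4, 105.2]
ee_rot: [-0.0, -0.083, 0.997, 0.0]
force: [0.3, -0.6, -0.7]
grip_width: 0.095
```

move_arm(increments=[[0,[0,0,0.001],0],[0,[0,0,0.0005],0],[0,[0,0,0],0]])

```text
time: 9.8
tool_pos: [438.6, 238.5, 103.7]
ee_rot: [-0.0, -0.083, 0.997, 0.0]
force: [-0.0, 0.5, -0.5]
grip_width: 0.093
```

The tip has passed the face level (now about 54.7 mm) without resistance, so the angle seems right. Next comes the second possible stop.

move_arm(increments=[[0,[0,0,0.0005],0],[0,[0,0,0.0005],0],[0,[0,0,0.0005],0],[0,[0,0,0],0]])

```text
time: 10.2
tool_pos: [438.7, 238.5, 102.2]
ee_rot: [-0.0, -0.082, 0.997, 0.0]
force: [1.1, 0.2, -1.5]
grip_width: 0.093
```

move_arm(increments=[[0,[0,0,0.001],0],[0,[0,0,0.001],0],[0,[0,0,0],0]])

```text
time: 10.5
tool_pos: [438.6, 238.4, 100.1]
ee_rot: [-0.0, -0.083, 0.997, -0.0]
force: [-0.2, 0.4, -1.0]
grip_width: 0.091
```

move_arm(increments=[[0,[0,0,0.001],0],[0,[0,0,0.001],0],[0,[0,0,0],0]])

```text
time: 10.8
tool_pos: [438.6, 238.4, 98.1]
ee_rot: [-0.0, -0.083, 0.997, -0.0]
force: [-0.0, 0.3, -1.5]
grip_width: 0.094
```

move_arm(increments=[[0,[0,0,0.001],0],[0,[0,0,0.001],0],[0,[0,0,0],0]])

```text
time: 11.1
tool_pos: [438.6, 238.4, 96.1]
ee_rot: [-0.0, -0.082, 0.997, 0.0]
force: [-0.2, -1.3, -0.4]
grip_width: 0.091
```

```bash
python3 st.py
```

```text
t 11.1 tcp [438.59 238.45  96.14] yaw 3.3068 F [-0.22 -1.33 -0.41] T [-0.008 -0.049 -0.005] grip 0.0913
```

Going in freely. Now the last 3 mm, until the shoulder touches the plate.

move_arm(increments=[[0,[0,0,0.001],0],[0,[0,0,0.001],0],[0,[0,0,0],0]])

```text
time: 11.4
tool_pos: [438.6, 238.4, 94.1]
ee_rot: [-0.0, -0.083, 0.997, 0.0]
force: [-0.4, -0.2, -1.0]
grip_width: 0.094
```

move_arm(increments=[[0,[0,0,0.0005],0],[0,[0,0,0.0005],0],[0,[0,0,0],0]])

```text
time: 11.7
tool_pos: [438.7, 238.5, 93.3]
ee_rot: [-0.0, -0.083, 0.997, 0.0]
force: [0.1, -0.1, -1.0]
grip_width: 0.092
```

move_arm(increments=[[0,[0,0,0.0003],0],[0,[0,0,0],0]])

```text
time: 11.9
tool_pos: [438.7, 238.5, 93.0]
ee_rot: [0.0, -0.083, 0.997, 0.0]
force: [0.2, 0.6, -1.2]
grip_width: 0.092
```

Run:
```python
from h import *
im,d,m,s=snap("w8")
cv2.imwrite("pics/w8z.png",cv2.resize(im[165:315,205:365],None,fx=4,fy=4,interpolation=cv2.INTER_CUBIC))
```

```text
w8 t 11.9 tcp [438.73 238.5   93.03] yaw 3.3068 F [ 0.2  0.6 -1.2] T [-0.01 -0.    0.02] grip 0.0918 q [ 0.371  0.316 -0.383  0.872  0.     0.206]
```

View pics/w8z.png

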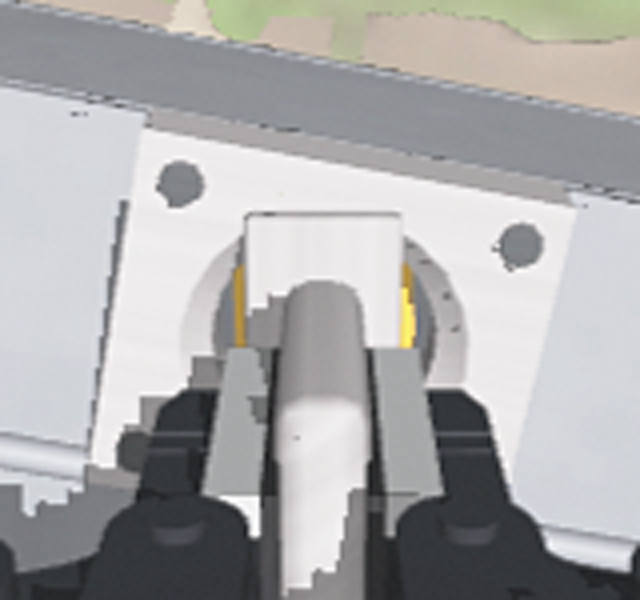

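Almost home, but no contact yet. I'll feel downward in 0.3 mm steps.

move_arm(increments=[[0,[0,0,0.0003],0],[0,[0,0,0],0]])

```text
time: 12.15
tool_pos: [438.7, 238.5, 93.0]
ee_rot: [0.0, -0.083, 0.997, 0.0]
force: [-2.0, -0.1, 1.9]
grip_width: 0.092
```

move_arm(increments=[[0,[0,0,0.0003],0],[0,[0,0,0],0]])

```text
time: 12.35
tool_pos: [438.8, 238.5, 92.9]
ee_rot: [0.0, -0.083, 0.997, 0.0]
force: [-1.5, -0.3, 4.9]
grip_width: 0.089
```

move_arm(increments=[[0,[0,0,0.0003],0],[0,[0,0,0],0]])

```text
time: 12.55
tool_pos: [438.7, 238.5, 92.9]
ee_rot: [0.0, -0.083, 0.997, 0.0]
force: [-2.9, -0.8, 8.3]
grip_width: 0.092
```

The shoulder seats at TCP z = 92.9, which matches the expected 93, with about 9 N. Now I turn clockwise (positive spin about tool z).

move_arm(increments=[[0,[0,0,-0.0002],0.05],[0,[0,0,0],0.05],[0,[0,0,0],0.05],[0,[0,0,0],0.05],[0,[0,0,0],0.05]])

```text
time: 13.05
tool_pos: [439.0, 238.7, 92.9]
ee_rot: [0.0, 0.043, 0.999, 0.0]
force: [-1.5, -0.9, 5.1]
grip_width: 0.091
```

```bash
python3 st.py
```

```text
t 13.05 tcp [438.96 238.66  92.95] yaw 3.0555 F [-1.48 -0.86  5.1 ] T [-0.164  0.38   0.186] grip 0.0914
```

move_arm(increments=[[0,[0,0,0],0.05],[0,[0,0,0],0.05],[0,[0,0,0],0.05],[0,[0,0,0],0.05],[0,[0,0,0],0.05],[0,[0,0,0],0.05],[0,[0,0,0],0.05],[0,[0,0,0],0.05]])

```text
time: 13.85
tool_pos: [439.0, 238.5, 93.0]
ee_rot: [0.0, 0.241, 0.971, 0.0]
force: [-1.7, -1.5, 4.9]
grip_width: 0.091
```

Run:
```python
from h import *
im,d,m,s=snap("w9")
```

```text
w9 t 13.85 tcp [438.95 238.54  92.96] yaw 2.6555 F [-1.7 -1.5  4.9] T [-0.25  0.39  0.22] grip 0.0911 q [ 0.371  0.316 -0.383  0.871 -0.     0.857]
```

View pics/w9.png

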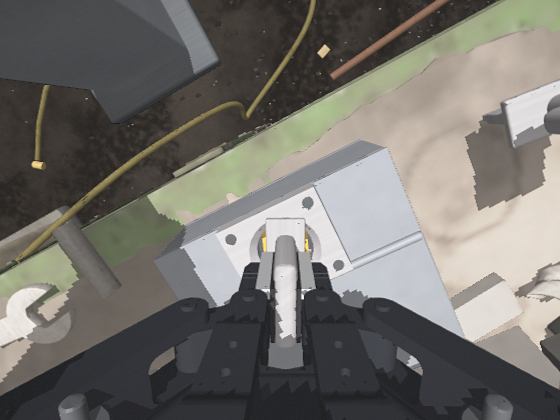

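move_arm(increments=[[0,[0,0,0],0.05],[0,[0,0,0],0.05],[0,[0,0,0],0.05],[0,[0,0,0],0.05],[0,[0,0,0],0.05],[0,[0,0,0],0.05],[0,[0,0,0],0.05],[0,[0,0,0],0.04]])

```text
time: 14.7
tool_pos: [438.9, 238.4, 93.0]
ee_rot: [0.0, 0.424, 0.906, 0.0]
force: [-2.3, -0.7, 5.8]
grip_width: 0.092
```

move_arm(increments=[[0,[0,0,0],0.03],[0,[0,0,0],0.03],[0,[0,0,0],0.03],[0,[0,0,0],0]])

```text
time: 15.1
tool_pos: [438.8, 238.4, 93.0]
ee_rot: [0.0, 0.464, 0.886, 0.0]
force: [-1.0, -0.7, 6.6]
grip_width: 0.094
```

Run:
```python
from h import *
im,d,m,s=snap("w10")
im,d=capture("scene");cv2.imwrite("pics/s10z.png",cv2.resize(im[140:260,150:310],None,fx=4,fy=4,interpolation=cv2.INTER_CUBIC))
```

```text
w10 t 15.1 tcp [438.8  238.37  92.97] yaw 2.1763 F [-1.  -0.7  6.6] T [-0.27  0.48 -0.  ] grip 0.094 q [ 0.371  0.316 -0.383  0.871 -0.     1.336]
```

View pics/w10.png

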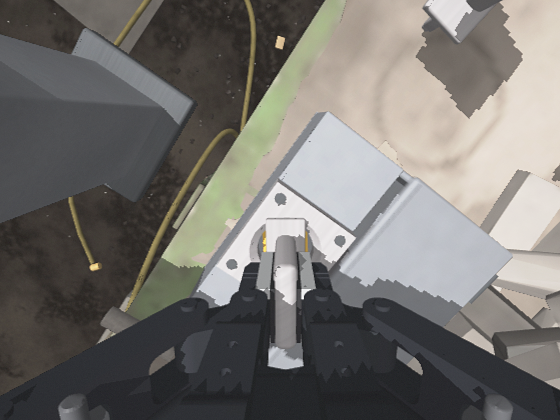

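View pics/s10z.png

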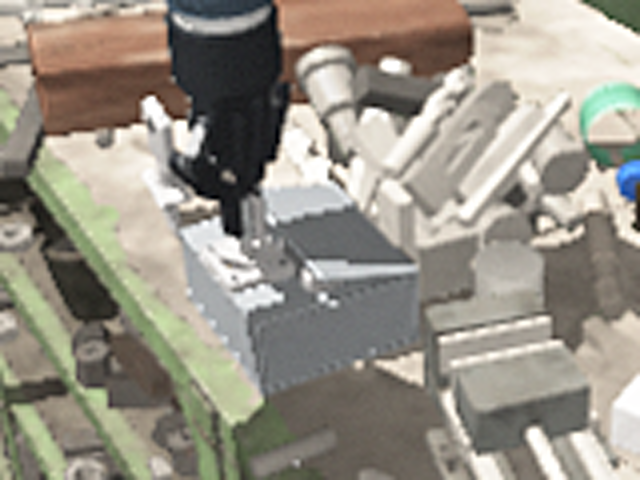

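The lid has sprung up and the key is still down. I'll confirm the lid height, then release gently.

Run:
```python
from h import *
m=dict(np.load("pics/w10_m.npz"));C=cloud(m,np.load("pics/w10.npy"))
for u,v in [(415,190),(440,220),(480,255),(345,262),(380,230),(400,205)]: print(u,v,C[v,u].round(1))
```

```text
415 190 [469.3 302.1  80.5]
440 220 [492.6 297.8  74. ]
480 255 [527.8 295.4  66.9]
345 262 [465.7 253.6  78. ]
380 230 [468.7 277.2  79.7]
400 205 [468.3 292.5  80.2]
```

move_arm(increments=[[0.015,[0,0,0],0],[0.025,[0,0,0],0],[0.035,[0,0,0],0],[0.035,[0,0,0],0],[0.035,[0,0,0],0]])

```text
time: 15.7
tool_pos: [438.7, 238.5, 92.2]
ee_rot: [-0.0, 0.464, 0.886, 0.0]
force: [-0.1, -0.2, 0.0]
grip_width: 0.406
```

Run:
```python
from h import *
im,d,m,s=snap("w11")
```

```text
w11 t 15.7 tcp [438.71 238.48  92.21] yaw 2.1768 F [-0.1 -0.2  0. ] T [ 0.01  0.05 -0.05] grip 0.4063 q [ 0.371  0.317 -0.384  0.87   0.     1.336]
```

View pics/w11.png

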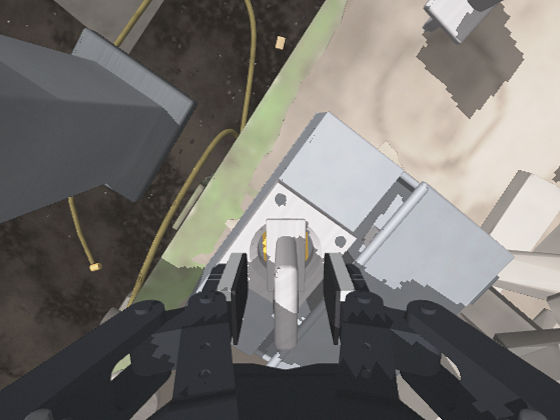

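move_arm(increments=[[0.035,[0,0,-0.003],0],[0.035,[0,0,-0.007],0],[0.035,[0,0,-0.015],0],[0.035,[0,0,-0.03],0],[0.035,[0,0,-0.04],0],[0.035,[0,0,-0.035],0],[0.035,[0,0,0],0],[0.035,[0,0,0],0]])

```text
time: 16.55
tool_pos: [439.6, 238.8, 223.7]
ee_rot: [0.001, 0.464, 0.886, 0.001]
force: [-0.3, 0.4, -0.3]
grip_width: 0.409
```

Run:
```python
from h import *
im,d,m,s=snap("w12");C=cloud(m,d)
np.save("pics/C12.npy",C)
im,d=capture("scene");cv2.imwrite("pics/s12z.png",cv2.resize(im[140:260,150:310],None,fx=4,fy=4,interpolation=cv2.INTER_CUBIC))
im,d=capture("top");cv2.imwrite("pics/t12.png",im)
```

```text
w12 t 16.55 tcp [439.6  238.82 223.66] yaw 2.1768 F [-0.3  0.4 -0.3] T [ 0.03  0.01 -0.04] grip 0.409 q [ 0.371  0.225 -0.149  1.193  0.     1.336]
```

View pics/w12.png

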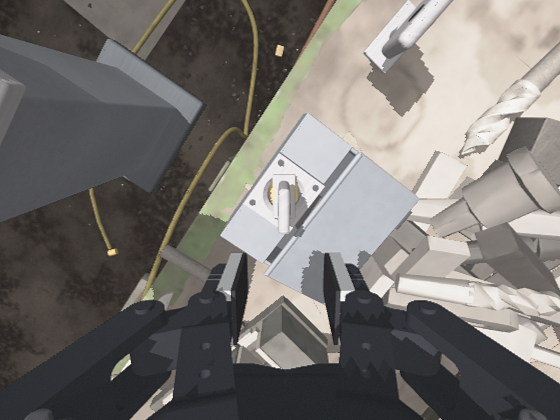

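View pics/s12z.png

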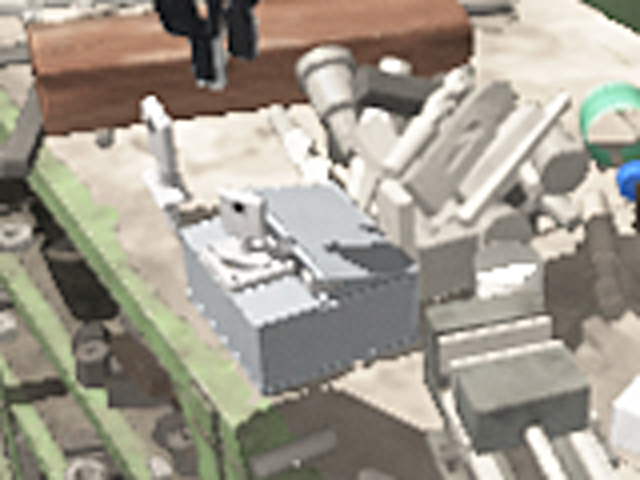

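Run:
```python
from h import *
C=np.load("pics/C12.npy")
im=cv2.imread("pics/w12.png");cv2.imwrite("pics/w12z.png",cv2.resize(im[130:290,210:420],None,fx=3.7,fy=3.7,interpolation=cv2.INTER_CUBIC))
R=C[170:235,270:300];k=R[...,2]>118;Q=R[k];print("bow top",len(Q),np.percentile(Q[:,2],[5,50,95]).round(1),Q.mean(0).round(1))
l=cv2.fitLine(Q[:,:2].astype(np.float32),cv2.DIST_L2,0,.01,.01).ravel();print("yaw",np.arctan2(l[1],l[0]))
R=C[172:182,276:296];k=abs(R[...,2]-76)<8;print("shoulder z",np.median(R[k][:,2]))
R=C[160:220,240:272];k=abs(R[...,2]-72)<5;print("plate z",np.median(R[k][:,2]))
# lid: points 
P=C.reshape(-1,3);P=P[np.isfinite(P[:,0])]
k=(P[:,0]>460)&(P[:,0]<545)&(P[:,1]>180)&(P[:,1]<300)&(P[:,2]<95)&(P[:,2]>55)
for a in range(460,545,8):
    z=P[k&(P[:,0]>=a)&(P[:,0]<a+8)][:,2]
    if len(z):print(a,np.median(z).round(1),end="; ")
```

```text
bow top 549 [122.1 124.7 126. ] [438.8 239.5 124.4]
yaw -0.9654189
shoulder z 74.8461798630567
plate z 71.02265340567214
460 71.3; 468 82.4; 476 80.3; 484 78.3; 492 76.2; 500 74.2; 508 72.2; 516 70.2; 524 68.2; 532 66.1; 540 64.4;
```

View pics/w12z.png

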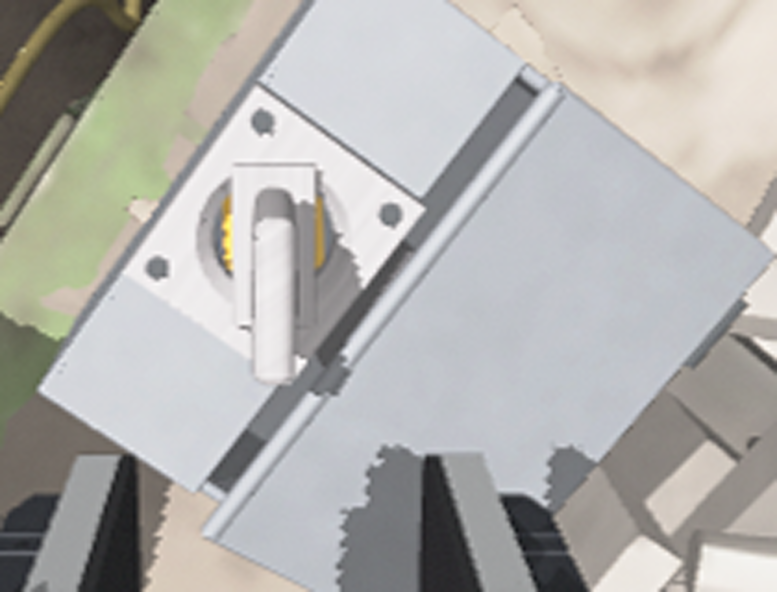

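View pics/t12.png

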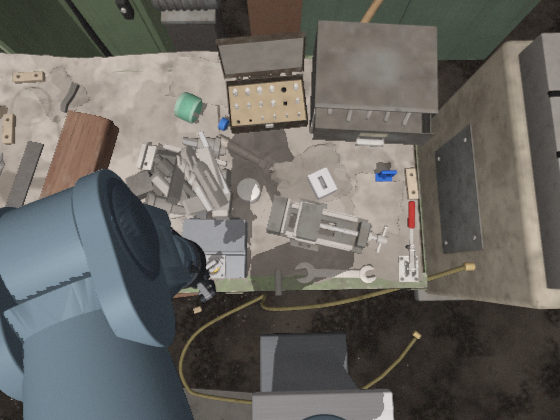

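```bash
python3 -c "
from bench import *
print(state()['time'],state()['force']);print(hand_in())"
```

```text
16.7 [ 0.44866368  0.26971248 -1.28474595]
the job is handed in; nothing more can be done
None
```

The lock is open: the key is fully home, the lid has sprung up to its stop, and I handed the job in at 16.7 s of the 67 s allowed.

**What I did**
- I took the key from the aluminium stand and left the blue look-alike and the larger one alone.
- The slot in the brass barrel showed in the wrist camera, so I lined the key up with it, about 0.18 rad anticlockwise of the case's x axis. I then lowered the key in steps of 0.5 to 3 mm.
- The key met no resistance at the face or 5 mm below it, so no angle search was needed. The shoulder seated at the expected height with about 9 N.
- I turned the key clockwise to about 0.95 rad. The bolt let go, and I opened the fingers and lifted clear.

**Last checks, after letting go**
- **Key:** its shoulder top is 3.8 mm above the plate (4 mm is nominal), so it is fully home. The bow stands at about -0.965 rad in world axes.
- **Lid:** its slope is about 0.25 rad, which is the stop, with its front edge at about 82 to 84 mm.
- **Robot:** the gripper is well clear and the forces are near zero.
- **Bystanders:** the top view shows no visible change in the things it can see. The arm hid the left part of that view, where the larger look-alike stands; the wrist and scene views still show that one upright.

**A small disagreement**
- Just before release the lid edge read about 80 mm instead of 84 mm. It was probably resting lightly against a finger or still rising, and it reached its stop once I opened the gripper.

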